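# Clamp the thumb hook in the soft-jaw cam clamp

### The job

Clamp the gold thumb hook in the cork-faced cam clamp, ready for burnishing: throw the cam lever up to free the sliding jaw, run the jaw up until the hook is pressed square against the back jaw, and keep leaning the jaw on the hook (about 10 N) while you throw the lever fully down again, so that the hook stays firmly gripped after you let go. The lacquer marks easily, so do not crush the hook, and leave the tools lying around the clamp where they are.

Things in the scene. Friction and masses are not known exactly. Their poses are not given: they have to be found in the camera images.
- rail: Aluminium rail of the clamp, 60 x 260 x 18 mm, screwed to the bench. Origin: centre of its underside; y axis: along the rail, the closing direction, sliding jaw to back jaw; -x: the side to which the locked lever lies. The blue back jaw (56 x 38 mm, 72 mm high with its knob) is bolted down where it was last needed and not reported: its cork face lies 58 to 83 mm from the rail's centre along +y.
- jaw (a joint): Travel of the blue sliding jaw (56 x 50 mm, top 60 mm, yoke cheeks 81 mm above the bench) along the rail's +y, m, 0 to 0.110; grows as it closes on the hook. With the lever up it slides with 2.5 N of friction, and slips back if more than that pushes on it; with the lever down it is locked (holds some 60 N).
- pivot (a point): Centre of the cam lever's pivot pin, 72 mm above the bench on the sliding jaw, 31 mm behind the free face of its cork pad; moves with the jaw. The pin is parallel to the rail's y axis: the lever swings in the upright plane across the rail.
- lever (a joint): Cam lever angle, rad, 0 to 1.75. 0: lying level towards the rail's -x, jaw locked; it swings upward and stands upright at 1.57. The brake under the jaw bites from about 1.15 downward, is fully on below 0.3 and off above 1.2. The lever stays where it is left; throwing it takes up to about 6 N at the handle.
- handle (a point): Centre of the black cross handle on the cam lever's end, 78 mm from the pivot: two barrels, diameter 20 mm, on a pin parallel to the rail's y, 32 mm over their end faces; they revolve freely, so a grip on the end faces need not turn with the lever. The steel lever bar is 10 mm wide. Pushed along the rail it carries the whole jaw along without turning the lever, and can so press the jaw on the hook while the lever swings.
- pad: Cork pad of the sliding jaw, 46 mm across the rail, 8 mm thick, 32 mm high, sprung: it gives about 1 mm for 12 N, at most 5 mm. Origin: bottom of its free face, which looks along the rail's +y.
- hook: Gold-lacquered thumb hook lying loose on the rail between the two cork faces, 40 g: foot plate 34 x 22 x 6 mm (the 22 mm, its y axis, is clamped) with a curled hook, 27 mm high in all. Origin: centre of its underside; z up. It starts 4 to 12 mm off the back jaw and turned a few degrees; the closing jaw pushes it home and squares it.
- anvil: Bystander: steel spring anvil, 52 x 34 x 28 mm. Origin: centre of its underside.
- burnisher: Bystander: burnisher with horn handle and flat steel blade, 170 mm long, 23 mm thick. Origin: middle of its length, on the bench; lies along its x axis.
- gauge: Bystander: blue plastic key-cup gauge, stepped flat plate 100 x 44 x 5 mm. Origin: centre of its underside.
Mind the look-alikes: they are no part of the job. What is meant by the hook is not pink, and is the smaller of those in its own colour.

How it is judged:
By the outcome, as a careful person would: the job done as asked, in the order asked, and still so for the second after the job is handed in, with the robot touching nothing.
It also fails if it takes over 48 s, if anything falls off the work surface, if the arm or the gripper's body presses on something with over 40 N, if the wrist force passes 120 N, or if a joint passes its speed limit or range.

### The arm

A 6-joint arm with a two-finger parallel gripper is mounted at the origin on the work surface. World frame = base frame: x ahead of the robot, y to its left, z up, the work surface at z = 0. Lengths are in mm, angles in degrees, forces in N, time in s.
With the tool pointing down it reaches from about 350 to 875 mm from the base axis. Payload 4.2 kg.
Tool frame: the origin (TCP) lies on the centre line of the jaws, within the pads' length; the fingertips stand 22 mm ahead of it and the grasp point (between the pads) lies 3 mm ahead of it (manip.finger_overhang is the distance from the TCP to the fingertips, in mm); z points along the fingers, y is the line along which they close (so a half turn about z gives the same grasp; the last joint's range is limited). The gripper opens to 85 mm and grips with 20 to 120 N. Pads are 22 mm wide; open, the fingers measure 114 mm over their backs; the gripper's body (76 mm by 85 mm) begins 54 mm behind the grasp point. The pads swing forward as they close: fully open they stand 13 mm farther back than shut.
Start: joints at [-57.777, 22.042, 0.453, 0, -68.411, -14.817], TCP at [186.983, -596.353, 253.312] pointing down, gripper open.
Joint ranges: [-179.83, 179.83], [-69.29, 118.12], [-61.27, 80.66], [-181.25, 117.63], [-171.15, -9.14], [-177.46, 177.46]. Speed limits (degrees/s): [159.86, 159.86, 180, 180, 180, 180].

### API

Orientations are given as [roll, pitch, yaw] about the fixed x, y, z axes, in that order (R = Rz(yaw) Ry(pitch) Rx(roll)).
In Python, from rig import manip gives the robot as it stands.
- The arm moves only by the shell command python3 -m crank 'ROWS' [OPENING] [FORCE]. ROWS is JSON, a list of rows, each a list of 4 numbers: the shift along the tool's x, y, z in cm, then the turn about the tool's z in rad. A call has 1 to 8 rows; each row is the pose to reach, as a shift and turn from the pose commanded when the call began, along the tool's axes at that moment; what a row does not reach only later rows make up. A row lasts 1/12 s, in which the tool goes at most 41.7 mm and 7.16 degrees, less where a joint would pass 70% of its speed; a pose out of reach is approached as far as the arm can. A call with a gripper value outside its range is refused whole. OPENING is the finger opening in cm, from 0 to 8.54, set as the call begins (- or left out, the last holds). The fingers move at their own pace and stop on an object; FORCE is the grip in N (left out, the last holds). Time passes only in rows, so rows that repeat a pose let the fingers close. It gives the time, the measured TCP pose, the force, the opening and the grip force at its end, in the units of the state.
- manip.get_obs(): the state, without advancing time (a new reading comes with each control period).
- manip.get_image(name): name is "side" or "top" or "wrist"; returns a dict with "pixels" (480x640x3 uint8, red, green, blue), "z_map" (480x640 float32, mm along the optical axis (not along the pixel's ray), 0 where there is no reading), "fx", "fy", "cx", "cy" (pixels), "k1" (the pictures are not rectified: a ray, as slopes to the right and down, at radius r is drawn at 1 + k1 r^2 times it, then the intrinsics apply), "R" (3x3) and "t" (3): a world point X has camera coordinates R X + t; the wrist camera has in their place "hand_eye" (4x4, takes a point from camera to tool coordinates, whose origin is the TCP and whose axes are the flange's). Camera axes: x right, y down, z forward; pixel columns grow to the right and rows downward; lengths in mm; the calibration is good to about 2 mm. A picture is of the moment at which its call begins: read the wrist's pose just before it.
- manip.job_done(): hands the job in; it is judged then, once.
Trained networks look in the newest picture that a camera, given by its name, has taken for a name from the list of things; names that differ only in an ending like _2 or _b are one class to them, and where a whole thing is asked for, a point or a joint stands for the part that bears it (a point fixed in the world has none). Each returns a list of dicts, best first, with "p" (0 to 1); they miss things now and then, are a little off and sometimes report something else, mostly with a low value. They report only what shows in the picture. A call takes as long as a camera call. They do not tell look-alikes from the thing itself.
- manip.look_for(camera, label): "location" ([row, column] in pixels, amid what is visible of it).
- manip.silhouettes(camera, label): "pixels" (480x640 bool, what is visible of it) and "location" ([row, column] in pixels, amid what is visible of it).
The state is a dict: "clock": time; "joint_positions": joint angles; "joint_velocities": joint speeds; "joint_efforts": joint torques, N m; "eef_pos": TCP position; "tool_rot": TCP orientation; "force": force on the tool from outside, world axes, zero at the start; "wrist_torque": the same for the moment, N m; "opening": finger opening in mm; "gripper_force": force on a finger pad.
Only numpy, scipy, OpenCV 4.12 (cv2) and the standard library are available. Lean on these libraries where they do the work, as an engineer would, in place of code of your own. Each camera call takes 0.05 s, during which the arm holds its last target. There are 200 camera calls.

## Working session

There is one attempt and no reset: what is moved stays moved. The work goes in short steps, Python scripts to look and compute and a shell command to move; the robot and the scene stay as the last step left them, time stands still between calls to the robot, and variables do not carry over. Pictures are saved under pics/ and viewed, at most 10 in all, crops included, and the job is handed in when it is done.

```bash
ls; mkdir -p pics; cat > h.py <<'E'
import numpy as np, cv2
from rig import manip
def world(im,r,c,z=None,obs=None):
    """pixel -> world; by depth, or intersect plane z"""
    K=np.array([[im['fx'],0,im['cx']],[0,im['fy'],im['cy']],[0,0,1.]])
    u=cv2.undistortPoints(np.array([[[c,r]]],float),K,np.array([im['k1'],0,0,0,0.]))[0,0]
    ray=np.array([u[0],u[1],1.])
    if 'R' in im: R=np.array(im['R']).T; o=-R@np.array(im['t'])
    else:
        from scipy.spatial.transform import Rotation as Ro
        H=np.array(im['hand_eye']); T=Ro.from_euler('xyz',obs['tool_rot'],degrees=True).as_matrix()
        R=T@H[:3,:3]; o=T@H[:3,3]+np.array(obs['eef_pos'])
    d=R@ray
    if z is None: return o+d*float(im['z_map'][int(round(r)),int(round(c))])
    return o+d*(z-o[2])/d[2]
E
python3 - <<'E'
from h import *
print(manip.get_obs())
for cam in ['top','side']:
    im=manip.get_image(cam)
    cv2.imwrite(f'pics/{cam}0.png',im['pixels'][...,::-1])
    for l in ['rail','jaw','lever','handle','pad','hook','anvil','burnisher','gauge']:
        for d in manip.look_for(cam,l):
            if d['p']>.2: print(cam,l,round(d['p'],2),np.round(d['location']),np.round(world(im,*d['location'])))
E
```

```text
pics
{'clock': 0.0, 'joint_positions': array([-5.77772274e+01,  2.20913074e+01,  3.77210069e-01, -2.94276251e-02,
       -6.84095252e+01, -1.48166370e+01]), 'joint_velocities': array([-0.06026876, -0.01521829,  0.00178518,  0.05696993,  0.07794768,
       -0.05977399]), 'joint_efforts': array([-2.21217319e-04, -3.92284548e+01,  1.88396412e+01,  4.18623358e+00,
       -4.69894556e-03,  1.18821654e-05]), 'eef_pos': array([ 186.8209239 , -595.85115794,  252.1970795 ]), 'tool_rot': array([ 1.79873494e+02, -5.18374706e-03, -1.62604717e+02]), 'force': array([-0.23273582, -0.53283322,  1.03971137]), 'wrist_torque': array([-0.01034146,  0.02616616,  0.01779336]), 'gripper_force': 0.0, 'opening': 85.09076874062465}
top rail 0.56 [255. 344.] [604.  23.  59.]
top jaw 0.79 [254. 347.] [601.  20.  76.]
top jaw 0.69 [204. 233.] [694. 203.  20.]
top lever 0.78 [277. 354.] [568.   9.  74.]
top handle 0.66 [273. 354.] [574.  11.  77.]
top handle 0.59 [255. 348.] [601.  18.  76.]
top pad 0.55 [255. 328.] [604.  47.  52.]
top hook 0.83 [176. 284.] [738. 119.  32.]
top hook 0.81 [355. 298.] [457.  90.  27.]
top hook 0.79 [269. 291.] [584. 103.  45.]
top anvil 0.95 [357. 242.] [452. 172.  28.]
top burnisher 0.71 [202. 232.] [697. 203.  22.]
top burnisher 0.34 [254. 348.] [601.  18.  77.]
top gauge 0.57 [161. 364.] [778. -14.   4.]
side rail 0.78 [245. 341.] [601.  49.  48.]
side jaw 0.65 [373. 359.] [447. 185.  28.]
side jaw 0.58 [235. 346.] [293. 435. 669.]
side lever 0.75 [228. 380.] [601. -57.  -2.]
side handle 0.61 [228. 378.] [605. -54.  -0.]
side pad 0.74 [246. 337.] [606.  52.  44.]
side hook 0.93 [238. 248.] [744. 122.   8.]
side hook 0.71 [331. 392.] [454. 102.  26.]
side anvil 0.83 [373. 356.] [450. 187.  27.]
side burnisher 0.72 [277. 321.] [584. 113.  43.]
side burnisher 0.56 [282. 224.] [698. 211.  20.]
side gauge 0.89 [196. 291.] [765.   0.   4.]
```

View pics/top0.png

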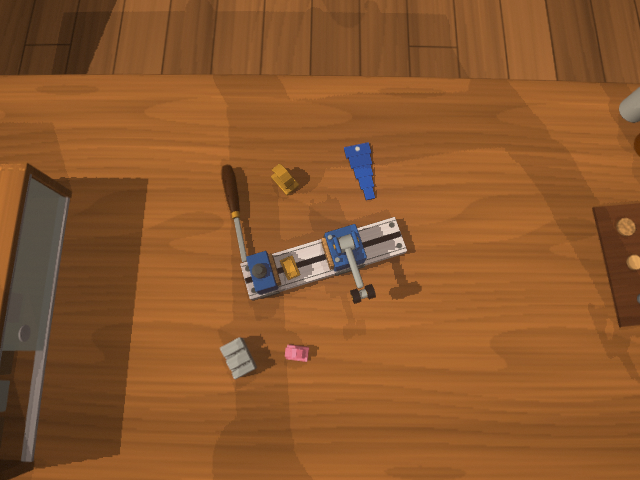

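View pics/side0.png

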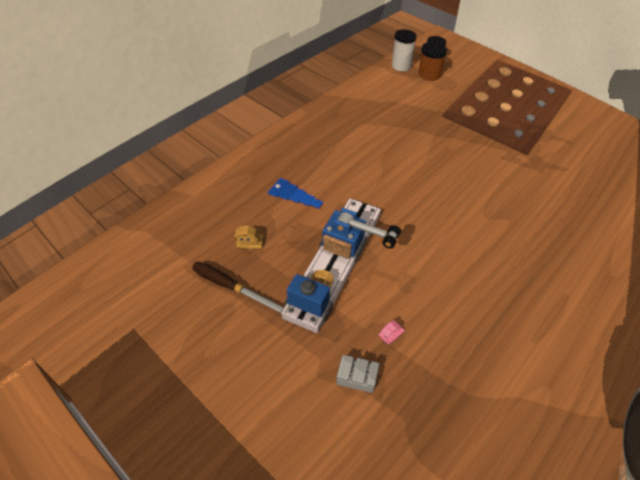

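The top picture shows the clamp with the lever lying locked, its black handle at about (293,363). Hook candidates as (row,col) are gold (269,291) on the rail, gold (176,284) loose on the bench and larger, and pink (355,298). I choose (269,291), the smaller gold one, between the cork faces.

```bash
python3 - <<'E'
from h import *
im=manip.get_image('top'); p=im['pixels']
rr,cc=np.mgrid[195:320,215:430]; 
P=np.array([world(im,r,c) for r,c in zip(rr.ravel(),cc.ravel())])
hsv=cv2.cvtColor(p,cv2.COLOR_RGB2HSV)[195:320,215:430].reshape(-1,3).astype(int)
m=(abs(P[:,2]-18)<4)&(hsv[:,1]<70)&(hsv[:,2]>110)
k=cv2.morphologyEx(m.reshape(rr.shape).astype(np.uint8),cv2.MORPH_OPEN,np.ones((3,3)))
n,l,s,c=cv2.connectedComponentsWithStats(k); print(s[:,4])
q=P[(k>0).ravel()][:,:2].astype(np.float32); rect=cv2.minAreaRect(q); print('rail',rect)
print(np.median(P[m][:,2]))
cx,cy=rect[0]
bp=cv2.boxPoints(rect); e=[bp[1]-bp[0],bp[2]-bp[1]]; e=max(e,key=np.linalg.norm); e=e/np.linalg.norm(e); e=e*np.sign(e[1]); yaw=np.degrees(np.arctan2(-e[0],e[1])); print('yaw',yaw)
ex=np.array([e[1],-e[0]])
L=np.c_[(P[:,:2]-[cx,cy])@ex,(P[:,:2]-[cx,cy])@e,P[:,2]]
bar=(hsv[:,2]<60)&(L[:,2]>50)&(L[:,0]<-50)
print('handle',bar.sum(),np.median(L[bar],0),L[bar].min(0),L[bar].max(0),np.mean(P[bar],0))
blue=(abs(hsv[:,0]-108)<12)&(hsv[:,1]>120)&(L[:,2]>50)
for a in (L[:,1]>0,L[:,1]<0):
    t=L[blue&a]; print('blue',len(t),np.percentile(t,[2,50,98],axis=0).round(1))
gold=(abs(hsv[:,0]-21)<6)&(hsv[:,1]>150)&(hsv[:,2]>120)&(L[:,2]>21)&(L[:,1]>0)&(L[:,1]<100)&(abs(L[:,0])<30)
t=L[gold];print('gold',len(t),np.percentile(t,[2,50,98],axis=0).round(1))
cv2.imwrite('pics/crop.png',cv2.resize(p[195:320,215:430,::-1],None,fx=3.6,fy=3.6,interpolation=cv2.INTER_CUBIC))
for s in manip.silhouettes('top','handle')[:2]:
    i=np.argwhere(s['pixels']);print(s['p'],len(i),i.min(0),i.max(0))
E
```

```text
[24335   540   590   495    82   587    88    44    46     9    59]
rail ((608.4349365234375, 53.49531555175781), (59.97557067871094, 259.248291015625), 18.208229064941406)
17.95224101039139
yaw 18.208231
handle 145 [-76.61518187 -26.85234561  80.27115483] [-131.12956321  -49.09686461   69.06743972] [-68.79629151  48.78024355 718.96518094] [544.20387015  -0.83335833  88.75040179]
blue 463 [[-26.2  84.1  57.7]
 [ -7.9  98.7  60. ]
 [ 26.7 112.9  62.4]]
blue 523 [[-26.1 -56.5  57.7]
 [  7.2 -25.1  60.2]
 [ 26.8  -9.3  82.3]]
gold 231 [[-17.8  45.5  22.4]
 [ -5.2  54.5  41.3]
 [ 14.9  63.8  46.1]]
0.65 834 [234 337] [303 375]
```

View pics/crop.png

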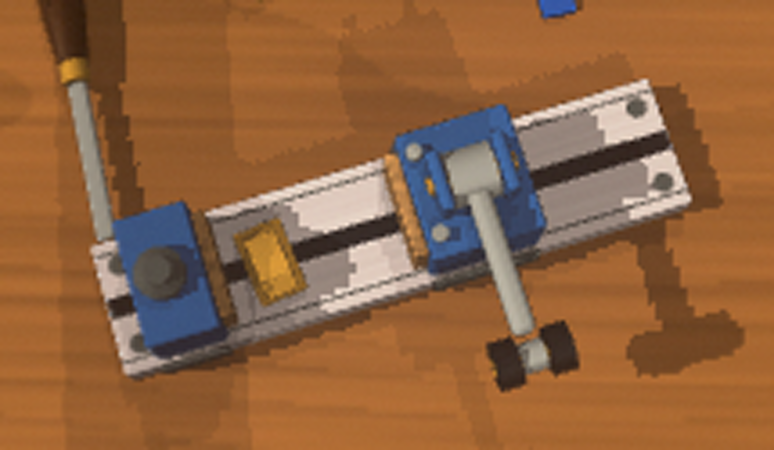

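The crop confirms the choice: the small gold hook sits on the rail at crop (262,270), the lever is level, and its handle is at crop (355,535). The rail fit is 60 x 259 mm at yaw 18.2°. That puts the handle at about (544, -1, 72).

```bash
python3 -m crank '[[-51.9,46.1,5,-0.014],[-51.9,46.1,5,-0.014],[-51.9,46.1,5,-0.014],[-51.9,46.1,5,-0.014],[-51.9,46.1,5,-0.014],[-51.9,46.1,5,-0.014],[-51.9,46.1,5,-0.014],[-51.9,46.1,5,-0.014]]' 5.5 40
```

```text
clock: 1.77
eef_pos: [358.8, -309.5, 229.6]
tool_rot: [-180.0, 0.0, -161.8]
force: [1.3, 0.1, 0.1]
opening: 55.0
gripper_force: 0.0
```

```bash
python3 -m crank '[[-27,23,5,0],[-27,23,5,0],[-27,23,5,0],[-27,23,5,0],[-27,23,5,0],[-27,23,5,0],[-27,23,5,0],[-27,23,5,0]]'; python3 -m crank '[[0,0,0,0],[0,0,0,0],[0,0,0,0]]'
cat > wr.py <<'E'
from h import *
o=manip.get_obs(); im=manip.get_image('wrist'); p=im['pixels']
import sys; cv2.imwrite('pics/%s.png'%sys.argv[1],p[...,::-1])
rr,cc=np.mgrid[0:480:3,0:640:3]; rr=rr.ravel();cc=cc.ravel()
P=np.array([world(im,r,c,obs=o) for r,c in zip(rr,cc)])
ex=np.array([.950,.312]);ey=np.array([-.312,.950])
d=P[:,:2]-[608.4,53.5]; L=np.c_[d@ex,d@ey,P[:,2]]
hsv=cv2.cvtColor(p,cv2.COLOR_RGB2HSV)[rr,cc].astype(int)
print(o['clock'],o['eef_pos'],o['force'])
bar=(hsv[:,2]<70)&(L[:,2]>55)&(L[:,2]<100)&(L[:,0]<-40)&(L[:,0]>-110)&(abs(L[:,1]+32)<40)
if bar.sum(): print('handle',bar.sum(),np.percentile(L[bar],[2,50,98],axis=0).round(1))
E
python3 wr.py w1
```

```text
clock: 2.43
eef_pos: [530.7, -27.4, 182.9]
tool_rot: [-180.0, 0.0, -161.8]
force: [0.0, -0.8, 1.1]
opening: 55.2
gripper_force: 0.0
clock: 2.68
eef_pos: [529.7, -29.3, 182.6]
tool_rot: [180.0, -0.1, -161.8]
force: [-0.0, -0.1, -0.4]
opening: 55.3
gripper_force: 0.0
2.6833 [529.66179158 -29.32740037 182.61815927] [-0.01041148 -0.11418912 -0.43269889]
handle 88 [[-86.2 -49.2  73.1]
 [-80.4 -27.1  80.5]
 [-71.1 -18.5  82.7]]
```

View pics/w1.png

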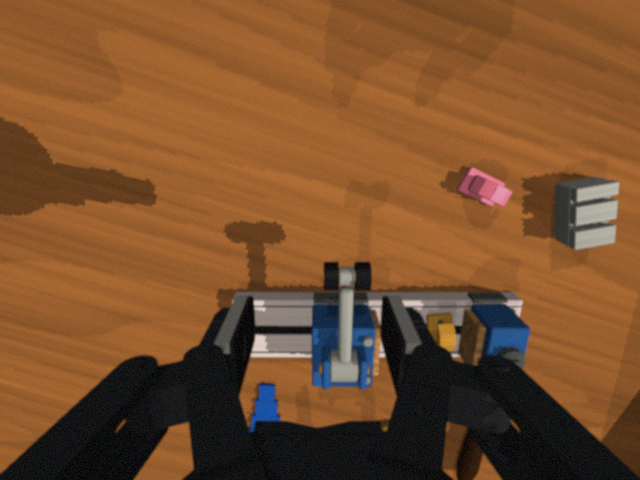

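Wrist view: the rail lies square to the fingers, with the handle at (275,347), hook at (330,440) and back jaw at (335,495). The handle measures local (-78.5,-33), as expected, so I'll centre over it and go down.

```bash
python3 -m crank '[[-2.26,2.14,2,0],[-2.26,2.14,4,0],[-2.26,2.14,6,0],[-2.26,2.14,8,0],[-2.26,2.14,9.5,0],[-2.26,2.14,10.5,0],[-2.26,2.14,10.7,0],[-2.26,2.14,10.7,0]]'; python3 -m crank '[[0,0,0,0],[0,0,0,0],[0,0,0,0],[0,0,0,0],[0,0,0,0],[0,0,0,0]]' 2.6 30
```

```text
clock: 3.4
eef_pos: [544.5, -2.9, 75.8]
tool_rot: [-180.0, -0.0, -161.9]
force: [0.2, -0.1, 0.1]
opening: 55.2
gripper_force: 0.0
clock: 3.9
eef_pos: [545.5, -2.4, 76.9]
tool_rot: [-179.9, 0.1, -161.8]
force: [0.6, -5.0, 5.6]
opening: 31.3
gripper_force: 36.0
```

```bash
python3 -m crank '[[-0.04,0,-0.78,0],[-0.16,0,-1.55,0],[-0.35,0,-2.31,0],[-0.62,0,-3.04,0],[-0.95,0,-3.74,0],[-1.36,0,-4.40,0],[-1.83,0,-5.02,0],[-2.37,0,-5.60,0]]'
```

```text
clock: 4.57
eef_pos: [564.6, 4.1, 129.5]
tool_rot: [180.0, -0.4, -161.9]
force: [-0.4, -6.3, -7.0]
opening: 31.1
gripper_force: 34.5
```

```bash
python3 -m crank '[[-0.58,0,-0.51,0],[-1.22,0,-0.96,0],[-1.89,0,-1.35,0],[-2.60,0,-1.67,0],[-3.34,0,-1.92,0],[-4.10,0,-2.09,0],[-4.88,0,-2.18,0],[-5.27,0,-2.20,0]]'; python3 -m crank '[[0,0,0,0],[0,0,0,0]]'; python3 wr.py w2
```

```text
clock: 5.23
eef_pos: [617.9, 21.6, 155.0]
tool_rot: [-179.9, 0.0, -161.8]
force: [-1.6, -3.4, 5.6]
opening: 31.1
gripper_force: 36.0
clock: 5.4
eef_pos: [618.4, 21.9, 155.0]
tool_rot: [-179.9, 0.2, -161.7]
force: [0.9, -1.4, 4.4]
opening: 31.4
gripper_force: 35.9
5.4 [618.39842384  21.89813469 155.02272019] [ 0.86813838 -1.41268088  4.44880462]
```

View pics/w2.png

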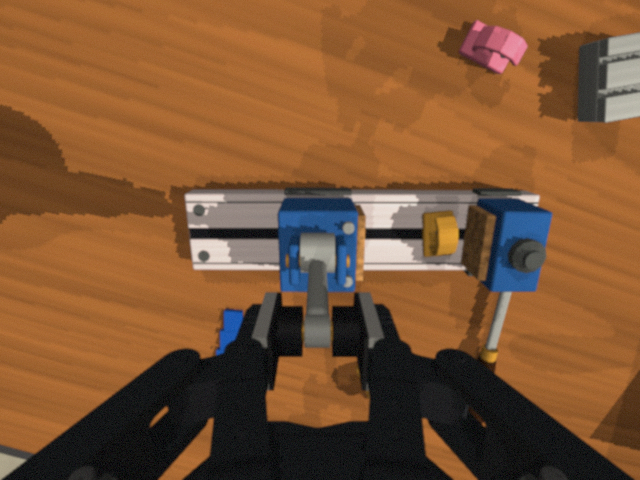

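Lever upright with the handle still gripped; the hook at (233,440) is just short of the back jaw at (240,480). Now I'll run the jaw up.

```bash
cat > f.py <<'E'
from h import *
o=manip.get_obs(); d=o['eef_pos'][:2]-[608.4,53.5]; ey=np.array([-.312,.950]);ex=np.array([.95,.312])
print('local',np.round([d@ex,d@ey,o['eef_pos'][2]],2),'Fx,Fy',np.round([o['force'][:2]@ex,o['force'][:2]@ey],2),'t',o['clock'])
E
python3 -m crank '[[0,0.3,0,0],[0,0.8,0,0],[0,1.4,0,0],[0,2.0,0,0],[0,2.6,0,0],[0,3.2,0,0],[0,3.8,0,0],[0,4.2,0,0]]';python3 f.py;  python3 -m crank '[[0,0.1,0,0],[0,0.2,0,0],[0,0.3,0,0],[0,0.4,0,0],[0,0.5,0,0],[0,0.6,0,0],[0,0.7,0,0],[0,0.8,0,0]]';python3 f.py
```

```text
clock: 6.12
eef_pos: [605.1, 62.4, 155.0]
tool_rot: [-180.0, 0.2, -161.7]
force: [1.8, -1.6, 5.2]
opening: 31.2
gripper_force: 35.9
local [ -0.36   9.52 155.01] Fx,Fy [ 1.16 -2.08] t 6.1167
clock: 6.78
eef_pos: [602.7, 69.6, 155.0]
tool_rot: [-180.0, 0.2, -161.7]
force: [2.2, -2.7, 4.9]
opening: 31.1
gripper_force: 35.9
local [ -0.38  17.04 154.97] Fx,Fy [ 1.24 -3.21] t 6.7833
```

```bash
python3 -m crank '[[0,0.05,0,0],[0,0.1,0,0],[0,0.15,0,0],[0,0.2,0,0],[0,0.25,0,0],[0,0.3,0,0],[0,0.3,0,0]]';python3 f.py
```

```text
clock: 7.37
eef_pos: [601.8, 72.5, 155.0]
tool_rot: [-180.0, 0.2, -161.7]
force: [1.6, -2.0, 5.6]
opening: 32.0
gripper_force: 35.9
local [ -0.36  20.1  155.02] Fx,Fy [ 0.95 -2.37] t 7.3667
```

```bash
python3 -m crank '[[0,0.05,0,0],[0,0.1,0,0],[0,0.15,0,0],[0,0.2,0,0],[0,0.2,0,0]]';python3 f.py;python3 -m crank '[[0,0.05,0,0],[0,0.1,0,0],[0,0.15,0,0],[0,0.15,0,0]]';python3 f.py
```

```text
clock: 7.78
eef_pos: [601.2, 74.4, 155.0]
tool_rot: [-180.0, 0.2, -161.7]
force: [2.1, -2.4, 5.2]
opening: 31.5
gripper_force: 35.9
local [ -0.35  22.11 155.01] Fx,Fy [ 1.26 -2.9 ] t 7.7833
clock: 8.12
eef_pos: [600.8, 75.6, 155.0]
tool_rot: [-179.9, 0.2, -161.7]
force: [2.5, -2.5, 5.2]
opening: 31.4
gripper_force: 36.0
local [ -0.37  23.34 155.01] Fx,Fy [ 1.55 -3.19] t 8.1167
```

```bash
for i in 1; do python3 -m crank '[[0,0.04,0,0],[0,0.08,0,0],[0,0.12,0,0],[0,0.12,0,0]]';done; python3 f.py;python3 -m crank '[[0,0.04,0,0],[0,0.08,0,0],[0,0.1,0,0],[0,0.1,0,0]]';python3 f.py
```

```text
clock: 8.45
eef_pos: [600.5, 76.0, 155.0]
tool_rot: [-179.9, 0.2, -161.7]
force: [2.8, -5.8, 5.5]
opening: 31.3
gripper_force: 35.9
local [ -0.48  23.79 155.  ] Fx,Fy [ 0.85 -6.38] t 8.45
clock: 8.78
eef_pos: [600.3, 76.3, 155.0]
tool_rot: [-179.8, 0.1, -161.8]
force: [3.7, -8.2, 4.1]
opening: 31.0
gripper_force: 35.9
local [ -0.6   24.18 154.99] Fx,Fy [ 0.98 -8.94] t 8.7833
```

```bash
python3 -m crank '[[0,0.05,0,0],[0,0.1,0,0],[0,0.13,0,0],[0,0.13,0,0],[0,0.13,0,0]]';python3 f.py; python3 wr.py w3
```

```text
clock: 9.2
eef_pos: [600.0, 76.7, 155.0]
tool_rot: [-179.8, 0.1, -161.8]
force: [4.0, -9.2, 5.0]
opening: 31.2
gripper_force: 35.8
local [ -0.73  24.7  154.99] Fx,Fy [  0.92 -10.01] t 9.2
9.2 [600.00150997  76.74333303 154.98675286] [ 3.99427608 -9.22472116  5.01735762]
```

View pics/w3.png

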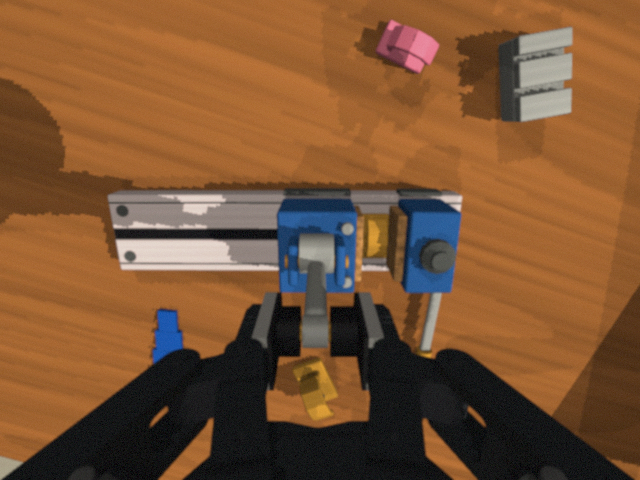

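The hook at (235,375) is now square between both cork faces. I'll lean slightly harder: 12.5 N at the wrist covers the 2.5 N of friction.

```bash
python3 -m crank '[[0,0.05,0,0],[0,0.1,0,0],[0,0.1,0,0],[0,0.1,0,0]]';python3 f.py
```

```text
clock: 9.58
eef_pos: [599.7, 77.1, 155.0]
tool_rot: [-179.7, 0.1, -161.8]
force: [5.3, -11.7, 4.4]
opening: 31.4
gripper_force: 35.8
local [ -0.85  25.13 155.  ] Fx,Fy [  1.36 -12.75] t 9.5833
```

```bash
python3 -m crank '[[0.39,0,0.02,0],[0.78,0,0.06,0],[1.17,0,0.11,0],[1.55,0,0.19,0],[1.93,0,0.28,0],[2.3,0,0.40,0],[2.67,0,0.53,0],[2.67,0,0.53,0]]';python3 f.py
```

```text
clock: 10.25
eef_pos: [573.1, 68.4, 149.2]
tool_rot: [-179.8, -0.0, -161.8]
force: [4.4, -13.4, 3.6]
opening: 31.3
gripper_force: 35.8
local [-28.83  25.18 149.19] Fx,Fy [  0.04 -14.13] t 10.25
```

```bash
python3 -m crank '[[0.71,0,0.32,0],[1.38,0,0.71,0],[2.02,0,1.16,0],[2.60,0,1.67,0],[3.14,0,2.25,0],[3.61,0,2.87,0],[4.02,0,3.53,0],[4.35,0,4.23,0]]';python3 f.py
```

```text
clock: 10.92
eef_pos: [533.1, 55.4, 108.4]
tool_rot: [-179.8, 0.2, -161.8]
force: [4.0, -14.4, 10.6]
opening: 31.4
gripper_force: 36.6
local [-70.96  25.29 108.42] Fx,Fy [ -0.67 -14.97] t 10.9167
```

```bash
python3 -m crank '[[0.27,0,0.73,0],[0.46,0,1.49,0],[0.58,0,2.26,0],[0.62,0,3.04,0],[0.62,0,3.2,0],[0.62,0,3.3,0],[0.62,0,3.3,0]]';python3 f.py
```

```text
clock: 11.5
eef_pos: [527.1, 53.5, 75.7]
tool_rot: [-179.8, 0.1, -161.8]
force: [2.8, -14.9, 15.5]
opening: 31.5
gripper_force: 37.2
local [-77.21  25.33  75.75] Fx,Fy [ -2.03 -15.03] t 11.5
```

```bash
python3 -m crank '[[0,0,0.1,0],[0,0,0.1,0],[0,0,0.1,0]]';python3 f.py
```

```text
clock: 11.75
eef_pos: [527.1, 53.4, 75.4]
tool_rot: [-179.8, 0.1, -161.8]
force: [1.4, -15.0, 19.5]
opening: 31.5
gripper_force: 37.7
local [-77.26  25.3   75.41] Fx,Fy [ -3.34 -14.69] t 11.75
```

The lever is hard on its stop, so I'll release and rise.

```bash
python3 -m crank '[[0,0,0,0],[0,0,0,0],[0,0,0,0],[0,0,0,0],[0,0,0,0]]' 5.5; python3 f.py; python3 -m crank '[[0,0,-1,0],[0,0,-3,0],[0,0,-6,0],[0,0,-9,0],[2,0,-12,0],[4,0,-14,0],[4,0,-14,0],[4,0,-14,0]]'; python3 wr.py w4; python3 - <<'E'
from h import *
im=manip.get_image('top');cv2.imwrite('pics/top4.png',cv2.resize(im['pixels'][150:400,200:440,::-1],None,fx=2.4,fy=2.4))
E
```

```text
clock: 12.17
eef_pos: [525.0, 56.3, 71.5]
tool_rot: [180.0, -0.1, -161.8]
force: [0.2, 0.6, -0.3]
opening: 54.9
gripper_force: 0.0
local [-78.33  28.64  71.5 ] Fx,Fy [0.38 0.48] t 12.1667
clock: 12.83
eef_pos: [487.6, 43.6, 214.1]
tool_rot: [180.0, 0.2, -161.8]
force: [0.5, 0.9, -0.2]
opening: 54.8
gripper_force: 0.0
12.8333 [487.56610088  43.60940927 214.09936973] [ 0.45065122  0.89309206 -0.17836121]
```

View pics/w4.png

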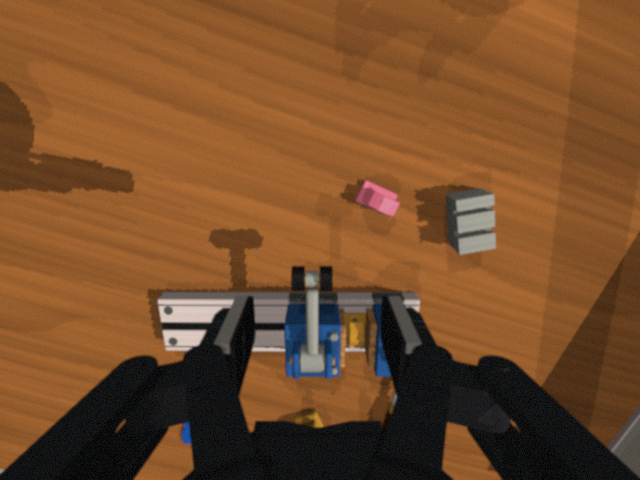

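The lever lies level with its handle at (275,312), the hook is held square between the corks at (330,357), and the tools are where they were. Handing in.

```bash
python3 -c "
from rig import manip
print(manip.job_done())"
```

```text
the job is handed in; nothing more can be done
None
```

The job is handed in: the gold hook is clamped square between the cork faces, with about 12 N of lean on it as the lever was thrown fully down. The gripper then let go and moved clear, and the tools look undisturbed. The verdict was not reported back.

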